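# Build a centred stack of culture dishes on the round plate

## Robot

A 6-joint arm with a two-finger parallel gripper is mounted at the origin on the work surface. World frame = base frame: x ahead of the robot, y to its left, z up, the work surface at z = 0. Lengths are in m, angles in rad, forces in N, time in s.
With the tool pointing down it reaches from about 0.275 to 0.725 m from the base axis. Payload 5.6 kg.
Tool frame: the origin (TCP) lies on the front face of the gripper's body, between the roots of the fingers; the fingertips stand 73 mm ahead of it and the grasp point (between the pads) lies 54 mm ahead of it; z points along the fingers, y is the direction in which the jaws open and shut (so a half turn about z gives the same grasp; the last joint's range is limited). The gripper opens to 85 mm and grips with 20 to 120 N. Pads are 22 mm wide; open, the fingers measure 114 mm over their backs; the gripper's body (76 mm by 85 mm) begins 54 mm behind the grasp point. The pads swing forward as they close: fully open they stand 13 mm farther back than shut.
Start: joints at [-1.012, 0.255, 0.108, 0, -1.424, -0.285], TCP at [0.149, -0.53, 0.304] pointing down, gripper open.
Joint ranges: [-2.95, 2.95], [-1.21, 1.97], [-1.09, 1.5], [-2.87, 1.71], [-2.94, -0.07], [-3.05, 3.05]. Speed limits (rad/s): [2.57, 2.57, 3.14, 3.14, 3.14, 3.14].

## Interface

Orientations are given as a 3x3 rotation matrix whose columns are the frame's x, y, z axes.
In Python, from cell import robot gives the robot as it stands.
- The arm moves only by the tool play_rows, never from a script. Its argument "series" is a list of rows, each an object of numbers: "x", "y", "z": the shift along the tool's x, y, z in mm; "yaw": the turn about the tool's z in rad. A call has 1 to 10 rows; each row is the pose to reach, as a shift and turn from the pose commanded when the call began, along the tool's axes at that moment; what a row does not reach only later rows make up. A row lasts 1/8 s, in which the tool goes at most 62.5 mm and 10.7 degrees, less where a joint would pass 70% of its speed; a pose out of reach is approached as far as the arm can. A call with a gripper value outside its range is refused whole. "gripper" is the opening, from -1 (shut) to 1 (fully open), set as the call begins (left out, the last holds). The fingers move at their own pace and stop on an object; "force" is the grip in N (left out, the last holds). Time passes only in rows, so rows that repeat a pose let the fingers close. It gives the time, the measured TCP pose, the force and the opening at its end, in the units of the state.
- robot.get_state(): the state, without advancing time (a new reading comes with each control period).
- robot.camera(name): name is "side" or "top" or "wrist"; returns a dict with "image" (420x560x3 uint8, red, green, blue), "K" (3x3 intrinsics, pixels), "world_to_cam" (4x4, takes a point from world to camera coordinates); the wrist camera has in their place "T_tool_cam" (4x4, takes a point from camera to tool coordinates, whose origin is the TCP and whose axes are the flange's). Camera axes: x right, y down, z forward; pixel columns grow to the right and rows downward; lengths in m; the calibration is good to about 2 mm. A picture is of the moment at which its call begins: read the wrist's pose just before it. There is no depth.
- robot.close_job(): hands the job in, once; it reports no verdict.
Trained networks look in the newest picture that a camera, given by its name, has taken for a name from the list of things; names that differ only in an ending like _2 or _b are one class to them, and where a whole thing is asked for, a point or a joint stands for the part that bears it (a point fixed in the world has none). Each returns a list of dicts, best first, with "score" (0 to 1); they miss things now and then, are a little off and sometimes report something else, mostly with a low value. They report only what shows in the picture. A call takes as long as a camera call. They do not tell look-alikes from the thing itself.
- robot.spot_in(camera, thing): "uv" ([column, row] in pixels, amid what is visible of it).
- robot.silhouettes(camera, thing): "pixels" (420x560 bool, what is visible of it) and "uv" ([column, row] in pixels, amid what is visible of it).
The state is a dict: "t": time; "joint_positions": joint angles; "dq": joint speeds; "joint_torque": joint torques, N m; "tcp_pos": TCP position; "tool_rot": TCP orientation; "force": force on the tool from outside, world axes, zero at the start; "ft_torque": the same for the moment, N m; "opening": opening from 0.0 (shut) to 1.0 (fully open).
Only numpy, scipy, OpenCV 4.12 (cv2) and the standard library are available. Lean on these libraries where they do the work, as an engineer would, in place of code of your own. Each camera call takes 0.05 s, during which the arm holds its last target. There are 200 camera calls.

## Task

First slide the wide white dish along its board, without lifting it, until it lies centred on the round black plate, and let go of it. Then set the blue-lidded dish on the wide dish and last the green-lidded dish on the blue one, each lowered gently (not dropped) so that the recess in its base locks over the boss of the lid below and it sits flat. Keep all dishes upright, leave the rack, tip box and bottle alone, and leave the finished stack standing centred on the plate.

Things in the scene. Friction and masses are not known exactly. Their poses are not given: they have to be found in the camera images.
- plate_centre (a point): centre of the round black plate, 108 mm across, let in flush with the top of a fixed light-grey slide board 14 mm high; this point lies on the top surface, 14 mm above the worktop. The board is 140 mm wide (its own x, 70 mm each side of this point) and runs along its own y from 70 mm behind this point to 210 mm ahead of it; two white lines mark the slide lane. Axes: z up, y from the plate's centre along the board towards the end where the wide dish starts (100 to 150 mm away)
- wide_dish: white-lidded flat round dish, 92 mm across (too wide for most grippers), 16 mm tall to the flat of its lid, plus a raised round boss in the middle of the lid (40 mm across at its foot, 35 mm at its top, 3.5 mm high). About 120 g. Its flat underside rests on the slide board. Origin: centre of its underside; z up
- blue_dish: blue-lidded small round dish, 58 mm across, 20 mm tall to the flat of its lid plus a raised round boss on top (40 mm across at its foot, 35 mm at its top, 3.5 mm high). Its underside has a round recess 45 mm across and 4.5 mm deep inside a foot ring (56 mm outside), which fits over the boss of a dish below. 60 g or so. Origin: centre of its underside; z up. Starts upright on the worktop
- green_dish: green-lidded small round dish, 58 mm across, 20 mm tall to the flat of its lid plus a raised round boss on top (40 mm across at its foot, 35 mm at its top, 3.5 mm high). Its underside has a round recess 45 mm across and 4.5 mm deep inside a foot ring (56 mm outside), which fits over the boss of a dish below. 60 g or so. Origin: centre of its underside; z up. Starts upright on the worktop
- tube_rack: red tube rack with three capped tubes, 100 x 120 mm, 106 mm tall; a bystander. Origin: centre of its underside
- tip_box: grey open box of white pipette tips, 120 x 85 mm, 66 mm tall; a bystander. Origin: centre of its underside
- bottle: amber bottle, 56 mm across, 100 mm tall; a bystander. Origin: centre of its underside
There are look-alikes about, which are no part of the job. Several things have the shape of the blue_dish; the one meant has the colours described above.

How it is judged:
On the way, in this order (a step that is already met when the one before it is completed fails the run):
1. the wide dish lies at rest and untouched, wholly on the round plate (centre within 8 mm) (horizontal distance between wide_dish and plate_centre below 0.008 m and z of wide_dish in the frame of plate_centre between -0.002 and 0.002 m and angle between wide_dish's own z axis and vertical below 0.06 rad and linear speed of wide_dish below 0.02 m/s and contact force between the fingers and wide_dish below 0.1 N), for 0.2 s.
2. the blue dish sits locked and flat on the wide dish, released, with the wide dish still centred (horizontal distance between wide_dish and plate_centre below 0.008 m and z of wide_dish in the frame of plate_centre between -0.002 and 0.002 m and angle between each of wide_dish, blue_dish's own z axis and vertical below 0.06 rad and horizontal distance between blue_dish and wide_dish below 0.005 m and z of blue_dish in the frame of wide_dish between 0.0145 and 0.0175 m and linear speed of blue_dish below 0.02 m/s and contact force between the fingers and blue_dish below 0.1 N), for 0.2 s.
3. the green dish sits locked and flat on the blue dish, released (horizontal distance between wide_dish and plate_centre below 0.008 m and z of wide_dish in the frame of plate_centre between -0.002 and 0.002 m and angle between each of wide_dish, blue_dish, green_dish's own z axis and vertical below 0.06 rad and horizontal distance between blue_dish and wide_dish below 0.005 m and z of blue_dish in the frame of wide_dish between 0.0145 and 0.0175 m and horizontal distance between green_dish and blue_dish below 0.005 m and z of green_dish in the frame of blue_dish between 0.0185 and 0.0215 m and linear speed of green_dish below 0.02 m/s and contact force between the fingers and green_dish below 0.1 N), for 0.2 s.
At the end, for the whole second after the job is handed in: Wide dish flat, centre within 8 mm of the plate's; blue dish on it and green dish on the blue one, each recess locked over the boss below (centres within 5 mm, height within 1.5 mm of seated, tilt under 0.06 rad); all released and at rest (all of step 3 and linear speed of each of wide_dish, blue_dish below 0.02 m/s and contact force between the fingers and wide_dish below 0.1 N and contact force between the fingers and blue_dish below 0.1 N); the robot touches nothing.
It fails at once if the wide dish is lifted off the slide board instead of slid, or pushed off it (z of wide_dish in the frame of plate_centre above 0.012 m or z of wide_dish in the frame of plate_centre below -0.006 m).
It fails at once if a dish is tipped more than 23 degrees (angle between any of wide_dish, blue_dish, green_dish's own z axis and vertical above 0.4 rad).
It fails at once if a small dish is let go more than 12 mm above its place on the stack ((horizontal distance between blue_dish and wide_dish below 0.04 m and z of blue_dish in the frame of wide_dish above 0.028 m and contact force between the fingers and blue_dish below 0.02 N) or (horizontal distance between green_dish and blue_dish below 0.04 m and z of green_dish in the frame of blue_dish above 0.032 m and contact force between the fingers and green_dish below 0.02 N)).
It fails at once if the rack, tip box or bottle is moved more than 15 mm or tipped ((distance of tube_rack from where it was at the start of the episode above 0.015 m or angle between tube_rack's own z axis and vertical above 0.2 rad) or (distance of tip_box from where it was at the start of the episode above 0.015 m or angle between tip_box's own z axis and vertical above 0.2 rad) or (distance of bottle from where it was at the start of the episode above 0.015 m or angle between bottle's own z axis and vertical above 0.2 rad)).
It also fails if it takes over 72 s, if anything falls off the work surface, if the arm or the gripper's body presses on something with over 40 N, if the wrist force passes 120 N, or if a joint passes its speed limit or range.

## Working session

There is one attempt and no reset: what is moved stays moved. The work goes in short steps, Python scripts to look and compute and a tool call to move; the robot and the scene stay as the last step left them, time stands still between calls to the robot, and variables do not carry over. Pictures are saved under pics/ and viewed, about 8 in all and at most 12, crops included, and the job is handed in when it is done.

Besides the shell and the picture viewer there is one more tool, called after "Call:" by a JSON object that holds its "method" and its "body". play_rows: Moves the arm, as the interface text tells. Its arguments: {"type":"object","properties":{"series":{"type":"array","items":{"type":"object","properties":{"x":{"type":"number"},"y":{"type":"number"},"z":{"type":"number"},"yaw":{"type":"number"}}}},"gripper":{"type":"number"},"force":{"type":"number"}},"required":["series"]}

```bash
ls; mkdir -p pics; cat > h.py <<'E'
import numpy as np, cv2
from cell import robot
def ray(c,uv,st=None):
    K=np.array(c["K"]); d=np.linalg.inv(K)@np.array([uv[0],uv[1],1.])
    if "world_to_cam" in c: T=np.linalg.inv(np.array(c["world_to_cam"]))
    else:
        W=np.eye(4);W[:3,:3]=st["tool_rot"];W[:3,3]=st["tcp_pos"];T=W@np.array(c["T_tool_cam"])
    return T[:3,3],T[:3,:3]@d
def at(c,uv,z,st=None):
    o,d=ray(c,uv,st); return o+d*(z-o[2])/d[2]
def proj(c,p,st=None):
    if "world_to_cam" in c: M=np.array(c["world_to_cam"])
    else:
        W=np.eye(4);W[:3,:3]=st["tool_rot"];W[:3,3]=st["tcp_pos"];M=np.linalg.inv(W@np.array(c["T_tool_cam"]))
    q=np.array(c["K"])@(M[:3,:3]@np.array(p)+M[:3,3]); return q[:2]/q[2]
def save(im,n): cv2.imwrite("pics/"+n,cv2.cvtColor(np.ascontiguousarray(im),cv2.COLOR_RGB2BGR))
E
python3 - <<'E'
from h import *
np.set_printoptions(precision=3,suppress=True)
c=robot.camera("top"); save(c["image"],"top.png")
Z=dict(plate_centre=.014,wide_dish=.033,blue_dish=.0235,green_dish=.0235,tube_rack=.1,tip_box=.066,bottle=.1)
for n,z in Z.items():
    for r in robot.spot_in("top",n): print(n,round(r["score"],2),np.round(r["uv"]),at(c,r["uv"],z))
s=robot.get_state(); print(s["tcp_pos"],s["tool_rot"],s["opening"]);print(np.linalg.inv(np.array(c["world_to_cam"])))
c=robot.camera("side"); save(c["image"],"side.png")
E
```

```text
pics
plate_centre 0.92 [301. 212.] [0.552 0.01  0.014]
plate_centre 0.75 [365. 135.] [ 0.763 -0.16   0.014]
wide_dish 0.92 [268. 203.] [0.573 0.096 0.033]
blue_dish 0.93 [428. 177.] [ 0.648 -0.323  0.024]
blue_dish 0.85 [371. 237.] [ 0.489 -0.171  0.024]
blue_dish 0.8 [389. 198.] [ 0.592 -0.218  0.024]
blue_dish 0.38 [131. 275.] [0.384 0.443 0.024]
green_dish 0.8 [415. 254.] [ 0.448 -0.283  0.024]
tube_rack 0.78 [132. 272.] [0.393 0.417 0.1  ]
tip_box 0.65 [132. 196.] [0.581 0.436 0.066]
bottle 0.57 [366. 135.] [ 0.737 -0.144  0.1  ]
[ 0.149 -0.529  0.304] [[-0.963 -0.27  -0.   ]
 [-0.27   0.963  0.   ]
 [ 0.     0.    -1.   ]] 0.9994321353211171
[[ 0.013 -0.994  0.109  0.425]
 [-1.    -0.014 -0.005  0.064]
 [ 0.007 -0.109 -0.994  1.177]
 [ 0.     0.     0.     1.   ]]
```

View pics/top.png

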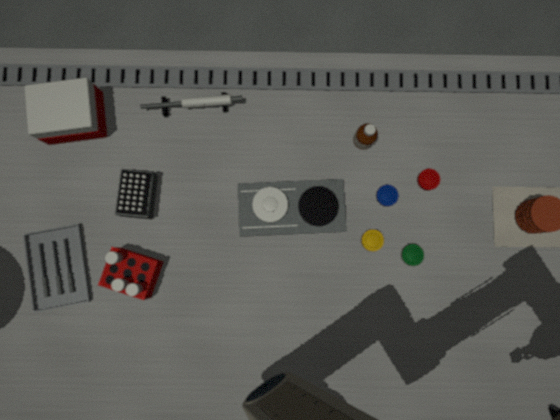

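```bash
python3 - <<'E'
import cv2
a=cv2.imread('pics/top.png')[110:290,220:460]
cv2.imwrite('pics/crop1.png',cv2.resize(a,(800,600),interpolation=cv2.INTER_CUBIC))
E
```

```text
(no output)
```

View pics/crop1.png

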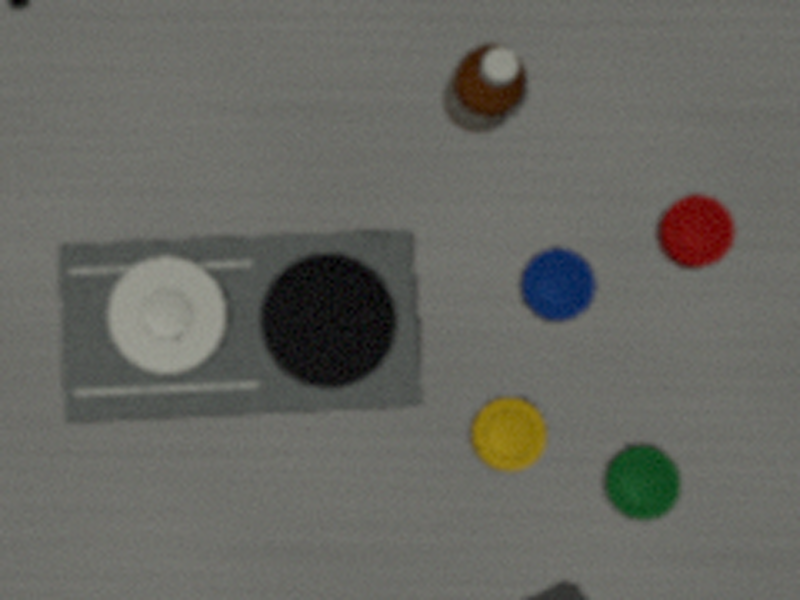

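The small dishes in view are blue (387,195), red (428,179), yellow (372,240) and green (413,254). I choose blue and green by colour, and the crop confirms both. The plate is at (319,206) and the wide dish at (270,204). Next I'll measure centroids by colour.

```bash
cat >> h.py <<'E'
def blob(im,near,kind):
    h=cv2.cvtColor(np.ascontiguousarray(im),cv2.COLOR_RGB2HSV); H,S,V=[h[...,i].astype(int) for i in range(3)]
    m={"blue":(S>110)&(abs(H-112)<14),"green":(S>110)&(abs(H-70)<20),"black":V<50,"white":(V>150)&(S<60)}[kind]
    n,l,s,c=cv2.connectedComponentsWithStats(m.astype(np.uint8))
    k=[i for i in range(1,n) if s[i,4]>150]; k=min(k,key=lambda i:np.hypot(*(c[i]-near)))
    cs,_=cv2.findContours((l==k).astype(np.uint8),cv2.RETR_EXTERNAL,cv2.CHAIN_APPROX_NONE)
    e=cv2.fitEllipse(cv2.convexHull(max(cs,key=len)))
    return np.array(e[0]),e[1],s[k,4]
E
python3 - <<'E'
from h import *
np.set_printoptions(precision=4,suppress=True)
c=robot.camera("top");P={}
for n,z,near in [("black",.014,(319,206)),("white",.031,(270,204)),("blue",.02,(387,195)),("green",.02,(413,254))]:
    uv,ax,a=blob(c["image"],near,n); P[n]=at(c,uv,z); print(n,uv,ax,a,P[n])
d=P["black"]-P["white"]; print("push",d,np.degrees(np.arctan2(d[1],d[0])))
for n in ("black","white"):
  print(n,c["image"][int(206),319],c["image"][204,262])
s=robot.silhouettes("top","plate_centre")[0]["pixels"].astype(np.uint8)
cs=max(cv2.findContours(s,0,2)[0],key=len);print("board",cv2.minAreaRect(cs), np.array([at(c,p,.014)[:2] for p in cv2.boxPoints(cv2.minAreaRect(cs))]))
E
```

```text
black [318.1166 205.6169] (39.46870040893555, 40.28298568725586) 1261 [ 0.5699 -0.0347  0.014 ]
white [267.9515 205.8054] (26.662511825561523, 31.52857208251953) 242 [0.5655 0.0963 0.031 ]
blue [387.0081 195.031 ] (20.517179489135742, 20.946626663208008) 348 [ 0.5996 -0.2146  0.02  ]
green [412.2499 254.2539] (20.558198928833008, 21.222139358520508) 352 [ 0.4461 -0.2779  0.02  ]
push [ 0.0044 -0.131  -0.017 ] -88.07897006318669
black [25 26 24] [149 149 138]
white [25 26 24] [149 149 138]
board ((291.1040954589844, 207.2907257080078), (53.17237091064453, 106.79882049560547), 87.39744567871094) [[ 0.6266  0.1804]
 [ 0.6435 -0.1008]
 [ 0.5032 -0.1069]
 [ 0.4868  0.1708]]
```

Call:
{"method": "play_rows", "body": {"series": [{"x": -593,"y": 555,"z": 100,"yaw": -1.297},{"x": -593,"y": 555,"z": 100,"yaw": -1.297},{"x": -593,"y": 555,"z": 100,"yaw": -1.297},{"x": -593,"y": 555,"z": 100,"yaw": -1.297},{"x": -593,"y": 555,"z": 100,"yaw": -1.297},{"x": -593,"y": 555,"z": 100,"yaw": -1.297},{"x": -593,"y": 555,"z": 100,"yaw": -1.297},{"x": -593,"y": 555,"z": 100,"yaw": -1.297},{"x": -593,"y": 555,"z": 100,"yaw": -1.297},{"x": -593,"y": 555,"z": 100,"yaw": -1.297}], "gripper": 0.41, "force": 25}}

```text
t: 1.8
tcp_pos: [0.471, 0.0031, 0.2277]
tool_rot: [[0.001, -1.0, 0.001], [-1.0, -0.001, 0.0], [-0.0, -0.001, -1.0]]
force: [1.0, -0.7, 0.3]
opening: 0.704
```

Call:
{"method": "play_rows", "body": {"series": [{"x": -160,"y": -99,"z": 20},{"x": -160,"y": -99,"z": 20},{"x": -160,"y": -99,"z": 20},{"x": -160,"y": -99,"z": 20},{"x": -160,"y": -99,"z": 20}]}}

```text
invalid input at $.series[0]: expected keys x, y, z, yaw
```

```bash
python3 - <<'E'
from h import *
np.set_printoptions(precision=4,suppress=True)
s=robot.get_state(); c=robot.camera("wrist"); save(c["image"],"w1.png"); print(s["tcp_pos"],c["T_tool_cam"])
for n,z in(("wide_dish",.03),("plate_centre",.014)):
  for r in robot.spot_in("wrist",n): print(n,r["score"],r["uv"],at(c,r["uv"],z,s))
E
```

```text
[0.471  0.0031 0.2277] [[ 0.0001 -0.9652 -0.2613  0.0657]
 [ 1.      0.0001 -0.0002  0.0002]
 [ 0.0002 -0.2613  0.9652 -0.0703]
 [ 0.      0.      0.      1.    ]]
wide_dish 0.68 [129.1, 283.1] [0.5832 0.0717 0.03  ]
plate_centre 0.92 [157.0, 169.2] [ 0.5582 -0.0186  0.014 ]
```

View pics/w1.png

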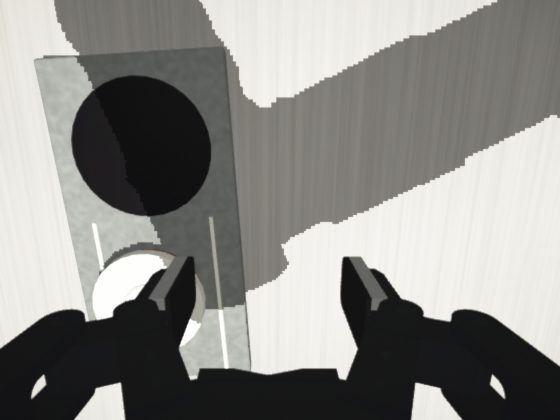

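The wrist view shows the plate at about (141,146) and the dish, partly hidden by a finger, at about (147,300). The camera looks along the push direction.

Call:
{"method": "play_rows", "body": {"series": [{"x": -167,"y": -99,"z": 20,"yaw": 0},{"x": -167,"y": -99,"z": 20,"yaw": 0},{"x": -167,"y": -99,"z": 20,"yaw": 0},{"x": -167,"y": -99,"z": 20,"yaw": 0},{"x": -167,"y": -99,"z": 20,"yaw": 0},{"x": -167,"y": -99,"z": 20,"yaw": 0}]}}

```text
t: 2.7
tcp_pos: [0.5688, 0.1666, 0.2082]
tool_rot: [[-0.001, -1.0, 0.0], [-1.0, 0.001, 0.0], [-0.0, -0.0, -1.0]]
force: [0.6, 0.3, -0.2]
opening: 0.707
```

```bash
python3 - <<'E'
from h import *
np.set_printoptions(precision=4,suppress=True)
s=robot.get_state(); c=robot.camera("wrist"); save(c["image"],"w2.png"); print(s["tcp_pos"],s["force"])
uv,ax,a=blob(c["image"],(280,60),"black");print(uv,ax,at(c,uv,.014,s))
for n,z in(("wide_dish",.028),("plate_centre",.014)):
  for r in robot.silhouettes("wrist",n):
    cs=max(cv2.findContours(r["pixels"].astype(np.uint8),0,1)[0],key=len);e=cv2.fitEllipse(cv2.convexHull(cs));print(n,r["score"],e,at(c,e[0],z,s))
E
```

```text
[0.5688 0.1666 0.2082] [ 0.5862  0.3178 -0.1925]
[279.8287 406.7898] (305.1217956542969, 572.3233642578125) [0.5582 0.3534 0.014 ]
wide_dish 0.96 ((265.6312561035156, 93.35709381103516), (140.50209045410156, 146.5187225341797), 177.33856201171875) [0.5699 0.0894 0.028 ]
plate_centre 0.56 ((276.1446228027344, 74.90319061279297), (223.02760314941406, 400.1130065917969), 176.80633544921875) [0.5628 0.0767 0.014 ]
```

View pics/w2.png

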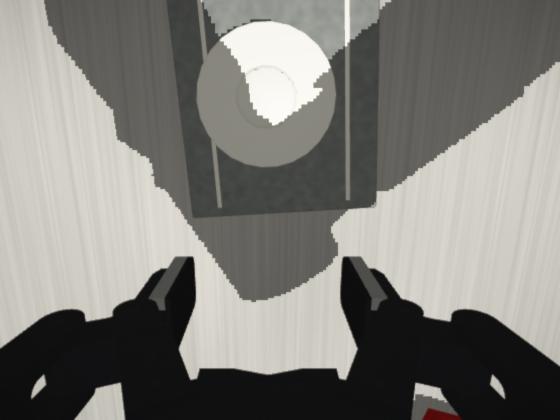

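Call:
{"method": "play_rows", "body": {"series": [{"x": 0,"y": -1,"z": 60,"yaw": 0},{"x": 0,"y": -1,"z": 100,"yaw": 0},{"x": 0,"y": -1,"z": 118,"yaw": 0},{"x": 0,"y": -1,"z": 118,"yaw": 0},{"x": 0,"y": -1,"z": 118,"yaw": 0}]}}

```text
t: 3.48
tcp_pos: [0.5708, 0.168, 0.0909]
tool_rot: [[-0.0, -1.0, 0.002], [-1.0, 0.0, 0.001], [-0.001, -0.002, -1.0]]
force: [-0.2, 0.5, 0.8]
opening: 0.704
```

Call:
{"method": "play_rows", "body": {"series": [{"x": 15,"y": 0,"z": 0,"yaw": 0},{"x": 30,"y": 0,"z": 0,"yaw": 0},{"x": 45,"y": 0,"z": 0,"yaw": 0},{"x": 60,"y": 0,"z": 0,"yaw": 0},{"x": 75,"y": 0,"z": 0,"yaw": 0},{"x": 90,"y": 0,"z": 0,"yaw": 0},{"x": 105,"y": 0,"z": 0,"yaw": 0},{"x": 117,"y": 0,"z": 0,"yaw": 0},{"x": 125,"y": 0,"z": 0,"yaw": 0},{"x": 130,"y": 0,"z": 0,"yaw": 0}]}}

```text
t: 4.72
tcp_pos: [0.5702, 0.0377, 0.0895]
tool_rot: [[-0.0, -1.0, 0.0], [-1.0, 0.0, 0.0], [-0.0, -0.0, -1.0]]
force: [-0.1, 2.3, 2.6]
opening: 0.705
```

```bash
python3 - <<'E'
from h import *
np.set_printoptions(precision=4,suppress=True)
s=robot.get_state(); c=robot.camera("wrist"); save(c["image"],"w3.png"); print(s["tcp_pos"],s["force"])
for r in robot.silhouettes("wrist","wide_dish"):
    cs=max(cv2.findContours(r["pixels"].astype(np.uint8),0,1)[0],key=len);e=cv2.fitEllipse(cv2.convexHull(cs));print(r["score"],e,at(c,e[0],.028,s))
E
```

```text
[0.5702 0.0377 0.0895] [-0.0876  2.3241  2.5563]
0.56 ((267.8291015625, 159.7922821044922), (252.86500549316406, 253.2682647705078), 89.24105072021484) [ 0.5699 -0.0111  0.028 ]
```

View pics/w3.png

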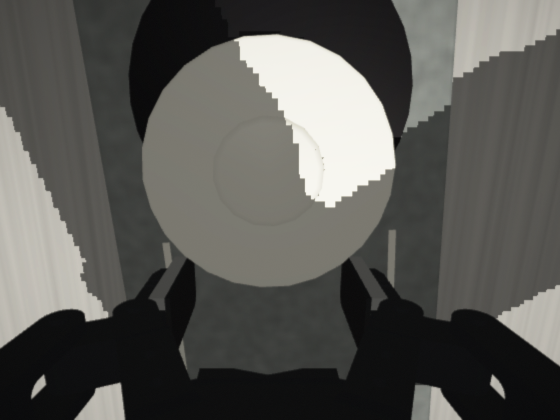

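Call:
{"method": "play_rows", "body": {"series": [{"x": 8,"y": 0,"z": 0,"yaw": 0},{"x": 15,"y": 0,"z": 0,"yaw": 0},{"x": 20,"y": 0,"z": 0,"yaw": 0},{"x": 22,"y": 0,"z": 0,"yaw": 0},{"x": 22,"y": 0,"z": 0,"yaw": 0},{"x": 8,"y": 0,"z": 0,"yaw": 0},{"x": -30,"y": 0,"z": 0,"yaw": 0},{"x": -70,"y": 0,"z": -20,"yaw": 0},{"x": -70,"y": 0,"z": -80,"yaw": 0},{"x": -70,"y": 0,"z": -100,"yaw": 0}]}}

```text
t: 6.08
tcp_pos: [0.5714, 0.1099, 0.1934]
tool_rot: [[0.002, -1.0, 0.006], [-1.0, -0.002, 0.001], [-0.001, -0.006, -1.0]]
force: [-0.1, -0.3, -1.0]
opening: 0.704
```

```bash
python3 - <<'E'
from h import *
np.set_printoptions(precision=4,suppress=True)
s=robot.get_state(); c=robot.camera("wrist"); print(s["tcp_pos"],s["force"])
for r in robot.silhouettes("wrist","wide_dish"):
    cs=max(cv2.findContours(r["pixels"].astype(np.uint8),0,1)[0],key=len);e=cv2.fitEllipse(cv2.convexHull(cs));print(r["score"],e,at(c,e[0],.028,s))
w1=c["image"]
t=robot.camera("top")
im=t["image"]; cr=cv2.resize(im[175:240,230:365],None,fx=5.9,fy=5.9,interpolation=cv2.INTER_CUBIC)
w=cv2.resize(w1[:300],None,fx=.35*4,fy=.35*4)[:,:][:210]
o=np.zeros((600,800,3),np.uint8);o[:cr.shape[0],:cr.shape[1]]=cr
o[385:385+min(215,w.shape[0]),:min(800,w.shape[1])]=w[:215,:800]
save(o,"c3.png")
for r in robot.silhouettes("top","wide_dish")[:1]:
    cs=max(cv2.findContours(r["pixels"].astype(np.uint8),0,1)[0],key=len);e=cv2.fitEllipse(cv2.convexHull(cs));print(r["score"],e,at(t,e[0],.028))
E
```

```text
[0.5714 0.1099 0.1934] [-0.0672 -0.2962 -0.9618]
0.57 ((271.99884033203125, -30.586559295654297), (160.92520141601562, 190.5274658203125), 179.47731018066406) [ 0.57   -0.0337  0.028 ]
0.75 ((316.2112121582031, 205.26113891601562), (35.32119369506836, 35.417991638183594), 43.113685607910156) [ 0.5691 -0.0286  0.028 ]
```

View pics/c3.png

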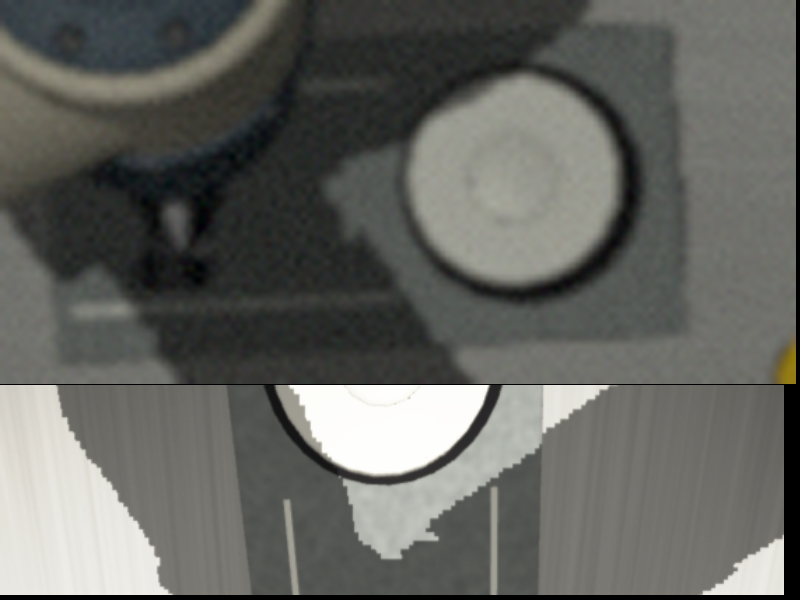

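Top view: the dish is at (316.2,205.3) and the plate at (318.1,205.6). It is about 5 mm short along the board, and the wrist view agrees. I'll nudge it further.

Call:
{"method": "play_rows", "body": {"series": [{"x": 5,"y": 0,"z": 40,"yaw": 0},{"x": 20,"y": 0,"z": 90,"yaw": 0},{"x": 50,"y": 0,"z": 100,"yaw": 0},{"x": 75,"y": 0,"z": 100,"yaw": 0},{"x": 87,"y": 0,"z": 100,"yaw": 0},{"x": 92,"y": 0,"z": 100,"yaw": 0},{"x": 95,"y": 0,"z": 100,"yaw": 0},{"x": 97,"y": 0,"z": 100,"yaw": 0},{"x": 97,"y": 0,"z": 100,"yaw": 0},{"x": 97,"y": 0,"z": 100,"yaw": 0}]}}

```text
t: 7.52
tcp_pos: [0.5702, 0.0113, 0.0896]
tool_rot: [[0.0, -1.0, 0.0], [-1.0, -0.0, 0.0], [-0.0, -0.0, -1.0]]
force: [0.3, 0.5, -1.0]
opening: 0.71
```

Call:
{"method": "play_rows", "body": {"series": [{"x": -10,"y": 0,"z": 0,"yaw": 0},{"x": -50,"y": 0,"z": 0,"yaw": 0},{"x": -100,"y": 0,"z": -40,"yaw": 0},{"x": -100,"y": 0,"z": -100,"yaw": 0},{"x": -100,"y": 0,"z": -110,"yaw": 0},{"x": -100,"y": 0,"z": -110,"yaw": 0}]}}

```text
t: 8.28
tcp_pos: [0.5703, 0.1117, 0.2002]
tool_rot: [[0.0, -1.0, 0.002], [-1.0, -0.0, 0.001], [-0.001, -0.002, -1.0]]
force: [0.0, 0.4, -0.2]
opening: 0.706
```

```bash
python3 - <<'E'
from h import *
np.set_printoptions(precision=4,suppress=True)
s=robot.get_state(); print(s["tcp_pos"],s["force"],s["tool_rot"])
t=robot.camera("top")
for r in robot.silhouettes("top","wide_dish")[:1]:
    cs=max(cv2.findContours(r["pixels"].astype(np.uint8),0,1)[0],key=len);e=cv2.fitEllipse(cv2.convexHull(cs));print(r["score"],e,at(t,e[0],.028))
E
```

```text
[0.5703 0.1117 0.2002] [ 0.0393  0.4272 -0.2449] [[ 0.0003 -1.      0.0016]
 [-1.     -0.0003  0.0011]
 [-0.0011 -0.0016 -1.    ]]
0.93 ((317.93353271484375, 204.8644256591797), (34.86561584472656, 35.47110366821289), 53.31071090698242) [ 0.5702 -0.0331  0.028 ]
```

Call:
{"method": "play_rows", "body": {"series": [{"x": 267,"y": -29,"z": 0,"yaw": 0},{"x": 267,"y": -29,"z": 0,"yaw": 0},{"x": 267,"y": -29,"z": 0,"yaw": 0},{"x": 267,"y": -29,"z": 0,"yaw": 0},{"x": 267,"y": -29,"z": 0,"yaw": 0},{"x": 267,"y": -29,"z": 0,"yaw": 0},{"x": 267,"y": -29,"z": 0,"yaw": 0},{"x": 267,"y": -29,"z": 0,"yaw": 0}], "gripper": 1}}

```text
t: 9.38
tcp_pos: [0.5992, -0.1546, 0.1994]
tool_rot: [[0.002, -1.0, -0.0], [-1.0, -0.002, 0.0], [-0.0, 0.0, -1.0]]
force: [0.3, -0.6, 0.5]
opening: 1.002
```

```bash
python3 - <<'E'
from h import *
np.set_printoptions(precision=4,suppress=True)
t=robot.camera("top")
for k,z,near in [("black",.014,(319,206))]: pass
s=robot.get_state(); c=robot.camera("wrist"); save(c["image"],"w4.png"); print(s["tcp_pos"],s["opening"])
for r in robot.silhouettes("wrist","blue_dish"):
    cs=max(cv2.findContours(r["pixels"].astype(np.uint8),0,1)[0],key=len);e=cv2.fitEllipse(cv2.convexHull(cs));print(r["score"],e,at(c,e[0],.018,s),c["image"][int(r["uv"][1]),int(r["uv"][0])])
for r in robot.silhouettes("top","wide_dish")[:1]:
    cs=max(cv2.findContours(r["pixels"].astype(np.uint8),0,1)[0],key=len);e=cv2.fitEllipse(cv2.convexHull(cs));print("wide top",r["score"],e,at(t,e[0],.028))
save(cv2.resize(t["image"][175:240,230:365],None,fx=5.9,fy=5.9,interpolation=cv2.INTER_CUBIC),"c4.png")
E
```

```text
[ 0.5992 -0.1547  0.1995] 1.0002224667748632
0.79 ((432.76153564453125, 175.01145935058594), (83.26898193359375, 91.85752868652344), 80.33872985839844) [ 0.4833 -0.1776  0.018 ] [153 123  22]
0.71 ((267.20953369140625, 117.35629272460938), (85.3244400024414, 88.01972198486328), 3.533161163330078) [ 0.5994 -0.2166  0.018 ] [ 23  50 107]
```

View pics/w4.png

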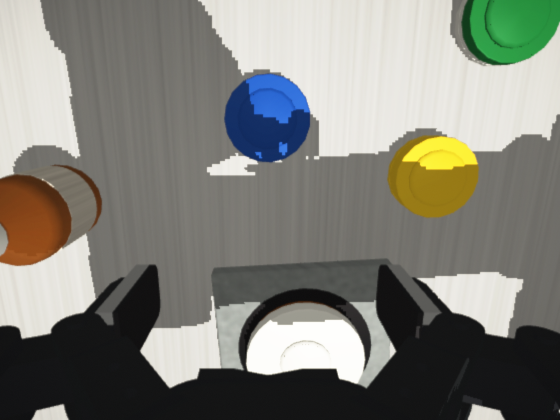

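Blue is at (267,117) and yellow at (433,175), so the blue one is unambiguous. Descending and grasping.

Call:
{"method": "play_rows", "body": {"series": [{"x": 40,"y": 0,"z": 30,"yaw": 0},{"x": 61,"y": 0,"z": 80,"yaw": 0},{"x": 61,"y": 0,"z": 110,"yaw": 0},{"x": 61,"y": 0,"z": 122,"yaw": 0},{"x": 61,"y": 0,"z": 125,"yaw": 0},{"x": 61,"y": 0,"z": 125,"yaw": 0}]}}

```text
t: 10.32
tcp_pos: [0.6001, -0.2167, 0.0759]
tool_rot: [[0.001, -1.0, 0.002], [-1.0, -0.001, -0.001], [0.001, -0.002, -1.0]]
force: [-0.4, -0.5, -0.0]
opening: 1.003
```

Call:
{"method": "play_rows", "body": {"series": [{"x": 0,"y": 0,"z": 0,"yaw": 0},{"x": 0,"y": 0,"z": 0,"yaw": 0},{"x": 0,"y": 0,"z": 0,"yaw": 0},{"x": 0,"y": 0,"z": 0,"yaw": 0},{"x": 0,"y": 0,"z": 0,"yaw": 0},{"x": 0,"y": 0,"z": 0,"yaw": 0}], "gripper": -1, "force": 25}}

```text
t: 11.08
tcp_pos: [0.5998, -0.2169, 0.0759]
tool_rot: [[0.0, -1.0, 0.002], [-1.0, -0.0, -0.0], [0.0, -0.002, -1.0]]
force: [-0.5, 1.4, 6.6]
opening: 0.665
```

Call:
{"method": "play_rows", "body": {"series": [{"x": 0,"y": 0,"z": -30,"yaw": 0},{"x": 0,"y": 0,"z": -80,"yaw": 0},{"x": -50,"y": 6,"z": -124,"yaw": 0},{"x": -100,"y": 12,"z": -124,"yaw": 0},{"x": -150,"y": 18,"z": -124,"yaw": 0},{"x": -200,"y": 24,"z": -124,"yaw": 0},{"x": -235,"y": 30,"z": -124,"yaw": 0},{"x": -245,"y": 30,"z": -124,"yaw": 0},{"x": -245,"y": 30,"z": -124,"yaw": 0},{"x": -245,"y": 30,"z": -124,"yaw": 0}]}}

```text
t: 12.32
tcp_pos: [0.5692, 0.0271, 0.1984]
tool_rot: [[-0.001, -1.0, -0.0], [-1.0, 0.001, -0.0], [0.0, 0.0, -1.0]]
force: [-0.2, 0.5, -0.2]
opening: 0.664
```

```bash
python3 - <<'E'
from h import *
np.set_printoptions(precision=4,suppress=True)
s=robot.get_state(); c=robot.camera("wrist"); print(s["tcp_pos"],s["opening"],s["force"]);save(c["image"],"w5.png")
for r in robot.silhouettes("wrist","wide_dish"):
    cs=max(cv2.findContours(r["pixels"].astype(np.uint8),0,1)[0],key=len);e=cv2.fitEllipse(cv2.convexHull(cs));print(r["score"],e,at(c,e[0],.028,s))
E
```

```text
[0.5692 0.0271 0.1984] 0.6637292154478373 [-0.193   0.4922 -0.1563]
0.58 ((266.03271484375, 115.34410095214844), (142.94866943359375, 147.7474365234375), 178.96136474609375) [ 0.57   -0.0362  0.028 ]
```

View pics/w5.png

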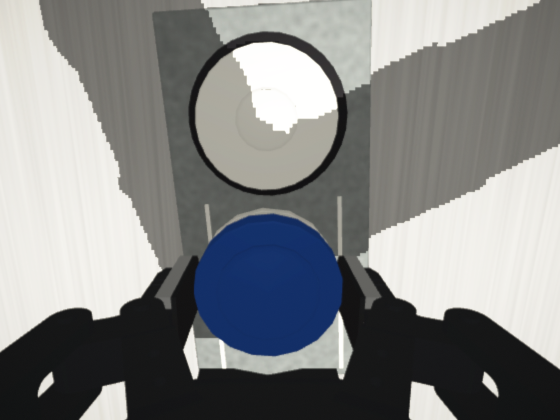

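The wide dish sits concentric with the plate at (266,115), and blue is held level at (268,283). I'll check the held offset numerically.

```bash
python3 - <<'E'
from h import *
np.set_printoptions(precision=4,suppress=True)
s=robot.get_state(); c=robot.camera("wrist")
uv,ax,a=blob(c["image"],(268,283),"blue"); z=s["tcp_pos"][2]-.0759+.019
print(uv,ax,a,at(c,uv,z,s)-s["tcp_pos"]); print(at(c,(266.5,119),.0335,s))
E
```

```text
[267.7479 285.0615] (141.130615234375, 149.14675903320312) 16494 [-0.0003 -0.0012 -0.0569]
[ 0.5696 -0.0341  0.0335]
```

Call:
{"method": "play_rows", "body": {"series": [{"x": 35,"y": 0,"z": 0,"yaw": 0},{"x": 61,"y": -0.5,"z": 20,"yaw": 0},{"x": 61.5,"y": -0.5,"z": 60,"yaw": 0},{"x": 61.5,"y": -0.5,"z": 75,"yaw": 0},{"x": 61.5,"y": -0.5,"z": 80,"yaw": 0},{"x": 61.5,"y": -0.5,"z": 83,"yaw": 0},{"x": 61.5,"y": -0.5,"z": 85,"yaw": 0},{"x": 61.5,"y": -0.5,"z": 87,"yaw": 0},{"x": 61.5,"y": -0.5,"z": 87,"yaw": 0}]}}

```text
t: 13.6
tcp_pos: [0.5697, -0.0334, 0.1117]
tool_rot: [[0.0, -1.0, 0.0], [-1.0, -0.0, 0.0], [-0.0, -0.0, -1.0]]
force: [0.1, 0.1, -0.3]
opening: 0.66
```

Call:
{"method": "play_rows", "body": {"series": [{"x": 0,"y": 0,"z": 1,"yaw": 0},{"x": 0,"y": 0,"z": 2,"yaw": 0},{"x": 0,"y": 0,"z": 3,"yaw": 0},{"x": 0,"y": 0,"z": 4,"yaw": 0},{"x": 0,"y": 0,"z": 4,"yaw": 0}]}}

```text
t: 14.22
tcp_pos: [0.5696, -0.0335, 0.1074]
tool_rot: [[-0.0, -1.0, -0.0], [-1.0, 0.0, -0.0], [0.0, 0.0, -1.0]]
force: [0.3, -1.0, -0.8]
opening: 0.665
```

Call:
{"method": "play_rows", "body": {"series": [{"x": 0.5,"y": 0,"z": 0.7,"yaw": 0},{"x": 0.5,"y": 0,"z": 1.4,"yaw": 0},{"x": 0.5,"y": 0,"z": 1.4,"yaw": 0},{"x": 0.5,"y": 0,"z": 1.4,"yaw": 0}]}}

```text
t: 14.72
tcp_pos: [0.5697, -0.034, 0.1061]
tool_rot: [[0.0, -1.0, 0.0], [-1.0, -0.0, -0.0], [0.0, -0.0, -1.0]]
force: [0.1, 0.1, -0.5]
opening: 0.663
```

Call:
{"method": "play_rows", "body": {"series": [{"x": 0,"y": 0,"z": 0.6,"yaw": 0},{"x": 0,"y": 0,"z": 1.2,"yaw": 0},{"x": 0,"y": 0,"z": 1.2,"yaw": 0}]}}

```text
t: 15.1
tcp_pos: [0.5697, -0.0339, 0.1059]
tool_rot: [[0.0, -1.0, 0.001], [-1.0, -0.0, -0.0], [0.0, -0.001, -1.0]]
force: [-3.5, 0.8, 6.5]
opening: 0.671
```

It is seated: contact at exactly the expected height. Releasing.

Call:
{"method": "play_rows", "body": {"series": [{"x": 0,"y": 0,"z": -0.8,"yaw": 0},{"x": 0,"y": 0,"z": -0.8,"yaw": 0},{"x": 0,"y": 0,"z": -0.8,"yaw": 0},{"x": 0,"y": 0,"z": -0.8,"yaw": 0},{"x": 0,"y": 0,"z": -0.8,"yaw": 0}], "gripper": 1}}

```text
t: 15.72
tcp_pos: [0.5696, -0.034, 0.1056]
tool_rot: [[0.0, -1.0, -0.0], [-1.0, -0.0, -0.0], [0.0, 0.0, -1.0]]
force: [-0.2, -0.4, 0.3]
opening: 1.001
```

Call:
{"method": "play_rows", "body": {"series": [{"x": 0,"y": 0,"z": -20,"yaw": 0},{"x": 0,"y": 0,"z": -60,"yaw": 0},{"x": -10,"y": 0,"z": -90,"yaw": 0},{"x": -40,"y": 0,"z": -93,"yaw": 0},{"x": -61,"y": 0,"z": -93,"yaw": 0},{"x": -61,"y": 0,"z": -93,"yaw": 0},{"x": -61,"y": 0,"z": -93,"yaw": 0}]}}

```text
t: 16.6
tcp_pos: [0.5694, 0.0268, 0.1981]
tool_rot: [[0.0, -1.0, -0.001], [-1.0, -0.0, -0.001], [0.001, 0.001, -1.0]]
force: [0.1, 0.6, 0.3]
opening: 0.998
```

```bash
python3 - <<'E'
from h import *
np.set_printoptions(precision=4,suppress=True)
s=robot.get_state(); c=robot.camera("wrist"); print(s["tcp_pos"],s["opening"],s["force"]);save(c["image"],"w6.png")
uv,ax,a=blob(c["image"],(268,100),"blue"); print(uv,ax,a,at(c,uv,.030+.018,s))
E
```

```text
[0.5694 0.0268 0.1981] 0.9980882848407332 [0.0944 0.6265 0.3322]
[266.9022 120.7028] (96.63352966308594, 99.76986694335938) 7578 [ 0.5695 -0.0337  0.048 ]
```

View pics/w6.png

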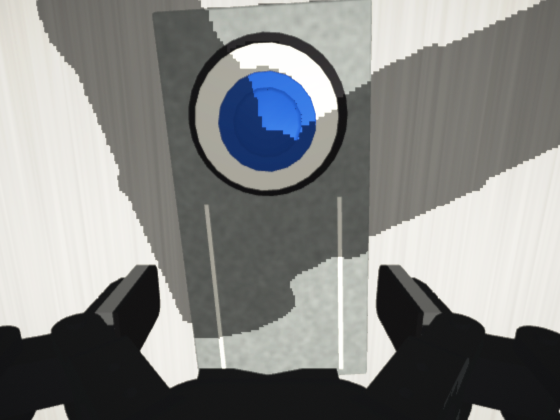

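Blue sits level and concentric, at (267,121). Now the green dish.

Call:
{"method": "play_rows", "body": {"series": [{"x": 243,"y": 123,"z": 0,"yaw": 0},{"x": 243,"y": 123,"z": 0,"yaw": 0},{"x": 243,"y": 123,"z": 0,"yaw": 0},{"x": 243,"y": 123,"z": 0,"yaw": 0},{"x": 243,"y": 123,"z": 0,"yaw": 0},{"x": 243,"y": 123,"z": 0,"yaw": 0},{"x": 243,"y": 123,"z": 0,"yaw": 0},{"x": 243,"y": 123,"z": 0,"yaw": 0}]}}

```text
t: 17.65
tcp_pos: [0.4471, -0.2153, 0.1986]
tool_rot: [[0.001, -1.0, -0.0], [-1.0, -0.001, 0.0], [-0.0, 0.0, -1.0]]
force: [-0.2, -0.0, 1.0]
opening: 0.998
```

```bash
python3 - <<'E'
from h import *
np.set_printoptions(precision=4,suppress=True)
s=robot.get_state(); c=robot.camera("wrist"); print(s["tcp_pos"],s["opening"],s["force"]);save(c["image"],"w7.png")
for r in robot.silhouettes("wrist","green_dish"):
    cs=max(cv2.findContours(r["pixels"].astype(np.uint8),0,1)[0],key=len);e=cv2.fitEllipse(cv2.convexHull(cs));print(r["score"],e,at(c,e[0],.018,s),c["image"][int(r["uv"][1]),int(r["uv"][0])])
uv,ax,a=blob(c["image"],(268,117),"green"); print(uv,ax,a,at(c,uv,.018,s))
E
```

```text
[ 0.4471 -0.2153  0.1986] 0.997832041107278 [-0.2459 -0.0329  0.963 ]
0.96 ((270.8612365722656, 112.28875732421875), (86.9909896850586, 89.4156494140625), 4.040901184082031) [ 0.4448 -0.2805  0.018 ] [ 60 171  84]
[270.9484 112.4495] (85.080078125, 88.7346420288086) 5922 [ 0.4448 -0.2804  0.018 ]
```

Call:
{"method": "play_rows", "body": {"series": [{"x": 40,"y": 2,"z": 30,"yaw": 0},{"x": 65,"y": 2,"z": 80,"yaw": 0},{"x": 65,"y": 2,"z": 110,"yaw": 0},{"x": 65,"y": 2,"z": 120,"yaw": 0},{"x": 65,"y": 2,"z": 123,"yaw": 0},{"x": 65,"y": 2,"z": 123,"yaw": 0}]}}

```text
t: 18.5
tcp_pos: [0.4456, -0.2809, 0.0769]
tool_rot: [[0.001, -1.0, 0.002], [-1.0, -0.001, -0.001], [0.001, -0.002, -1.0]]
force: [0.3, -1.3, -1.2]
opening: 1.001
```

Call:
{"method": "play_rows", "body": {"series": [{"x": 0,"y": 0,"z": 0,"yaw": 0},{"x": 0,"y": 0,"z": 0,"yaw": 0},{"x": 0,"y": 0,"z": 0,"yaw": 0},{"x": 0,"y": 0,"z": 0,"yaw": 0},{"x": 0,"y": 0,"z": 0,"yaw": 0},{"x": 0,"y": 0,"z": 0,"yaw": 0}], "gripper": -1, "force": 25}}

```text
t: 19.25
tcp_pos: [0.4452, -0.281, 0.0769]
tool_rot: [[0.0, -1.0, 0.002], [-1.0, -0.0, -0.001], [0.001, -0.002, -1.0]]
force: [-1.4, 1.5, 5.7]
opening: 0.664
```

Call:
{"method": "play_rows", "body": {"series": [{"x": 0,"y": 0,"z": -30,"yaw": 0},{"x": 0,"y": 0,"z": -80,"yaw": 0},{"x": -50,"y": -20,"z": -123,"yaw": 0},{"x": -100,"y": -40,"z": -123,"yaw": 0},{"x": -150,"y": -60,"z": -123,"yaw": 0},{"x": -200,"y": -80,"z": -123,"yaw": 0},{"x": -250,"y": -105,"z": -123,"yaw": 0},{"x": -295,"y": -124.5,"z": -123,"yaw": 0},{"x": -308,"y": -124.5,"z": -123,"yaw": 0},{"x": -308,"y": -124.5,"z": -123,"yaw": 0}]}}

```text
t: 20.5
tcp_pos: [0.5688, 0.0276, 0.1987]
tool_rot: [[0.001, -1.0, -0.0], [-1.0, -0.001, -0.0], [0.0, 0.0, -1.0]]
force: [-0.2, 0.6, -1.2]
opening: 0.666
```

Call:
{"method": "play_rows", "body": {"series": [{"x": 0,"y": 0,"z": 0,"yaw": 0},{"x": 0,"y": 0,"z": 0,"yaw": 0}]}}

```text
t: 20.75
tcp_pos: [0.5689, 0.0259, 0.1989]
tool_rot: [[-0.001, -1.0, 0.0], [-1.0, 0.001, 0.0], [-0.0, -0.0, -1.0]]
force: [-0.2, -0.7, -1.1]
opening: 0.664
```

```bash
python3 - <<'E'
from h import *
np.set_printoptions(precision=4,suppress=True)
s=robot.get_state(); c=robot.camera("wrist");save(c["image"],"w8.png")
uv,ax,a=blob(c["image"],(268,283),"green"); z=s["tcp_pos"][2]-.0769+.019
print(s["tcp_pos"],s["opening"],uv,ax,a,at(c,uv,z,s)-s["tcp_pos"])
uv,ax,a=blob(c["image"],(268,115),"blue"); print(uv,ax,a,at(c,uv,.030+.018,s))
E
```

```text
[0.5689 0.0259 0.1989] 0.6639559166765697 [267.9554 284.2933] (139.78497314453125, 147.92337036132812) 16128 [-0.0003 -0.001  -0.0579]
[266.2007 122.214 ] (96.07964324951172, 99.30957794189453) 7494 [ 0.5695 -0.0336  0.048 ]
```

Call:
{"method": "play_rows", "body": {"series": [{"x": 35,"y": 0,"z": 0,"yaw": 0},{"x": 58,"y": -0.8,"z": 10,"yaw": 0},{"x": 60,"y": -0.8,"z": 40,"yaw": 0},{"x": 60,"y": -0.8,"z": 54,"yaw": 0},{"x": 60,"y": -0.8,"z": 60,"yaw": 0},{"x": 60,"y": -0.8,"z": 64,"yaw": 0},{"x": 60,"y": -0.8,"z": 66,"yaw": 0},{"x": 60,"y": -0.8,"z": 68,"yaw": 0},{"x": 60,"y": -0.8,"z": 68,"yaw": 0}]}}

```text
t: 21.92
tcp_pos: [0.57, -0.0329, 0.1308]
tool_rot: [[0.0, -1.0, 0.0], [-1.0, -0.0, 0.0], [-0.0, -0.0, -1.0]]
force: [0.5, 0.8, -0.4]
opening: 0.664
```

Call:
{"method": "play_rows", "body": {"series": [{"x": 0,"y": 0,"z": 1,"yaw": 0},{"x": 0,"y": 0,"z": 2,"yaw": 0},{"x": 0,"y": 0,"z": 3,"yaw": 0},{"x": 0,"y": 0,"z": 3,"yaw": 0}]}}

```text
t: 22.42
tcp_pos: [0.5699, -0.033, 0.1276]
tool_rot: [[-0.0, -1.0, -0.0], [-1.0, 0.0, -0.0], [0.0, 0.0, -1.0]]
force: [-0.5, 0.4, -0.2]
opening: 0.665
```

Call:
{"method": "play_rows", "body": {"series": [{"x": 1,"y": 0,"z": 0,"yaw": 0},{"x": 1,"y": 0,"z": 0.5,"yaw": 0},{"x": 1,"y": 0,"z": 1.2,"yaw": 0},{"x": 1,"y": 0,"z": 1.6,"yaw": 0},{"x": 1,"y": 0,"z": 1.6,"yaw": 0}]}}

```text
t: 23.05
tcp_pos: [0.57, -0.034, 0.1269]
tool_rot: [[0.0, -1.0, 0.001], [-1.0, -0.0, -0.0], [0.0, -0.001, -1.0]]
force: [-2.5, -0.6, 5.8]
opening: 0.66
```

Contact is at exactly the seated height. Release and retreat.

Call:
{"method": "play_rows", "body": {"series": [{"x": 0,"y": 0,"z": -0.7,"yaw": 0},{"x": 0,"y": 0,"z": -0.7,"yaw": 0},{"x": 0,"y": 0,"z": -0.7,"yaw": 0},{"x": 0,"y": 0,"z": -0.7,"yaw": 0},{"x": 0,"y": 0,"z": -0.7,"yaw": 0}], "gripper": 1}}

```text
t: 23.68
tcp_pos: [0.5699, -0.034, 0.1267]
tool_rot: [[-0.0, -1.0, -0.0], [-1.0, 0.0, 0.0], [-0.0, 0.0, -1.0]]
force: [-0.0, 0.6, 0.4]
opening: 1.0
```

Call:
{"method": "play_rows", "body": {"series": [{"x": 0,"y": 0,"z": -20,"yaw": 0},{"x": 0,"y": 0,"z": -60,"yaw": 0},{"x": -20,"y": 0,"z": -90,"yaw": 0},{"x": -60,"y": 0,"z": -95,"yaw": 0},{"x": -75,"y": 0,"z": -95,"yaw": 0},{"x": -75,"y": 0,"z": -95,"yaw": 0},{"x": -75,"y": 0,"z": -95,"yaw": 0}]}}

```text
t: 24.55
tcp_pos: [0.5697, 0.0404, 0.2213]
tool_rot: [[-0.0, -1.0, -0.001], [-1.0, 0.0, -0.001], [0.001, 0.001, -1.0]]
force: [0.1, 0.3, -0.2]
opening: 1.001
```

```bash
python3 - <<'E'
from h import *
np.set_printoptions(precision=4,suppress=True)
s=robot.get_state(); c=robot.camera("wrist"); d=robot.camera("side"); print(s["tcp_pos"],s["opening"],s["force"])
uv,ax,a=blob(c["image"],(268,100),"green"); print(uv,ax,a,at(c,uv,.068,s))
p=proj(d,(.57,-.034,.04)).astype(int); print(p)
x0=max(0,p[0]-70);y0=max(0,p[1]-60)
q=cv2.resize(d["image"][y0:y0+105,x0:x0+140],(400,300),interpolation=cv2.INTER_CUBIC)
o=np.vstack([q,cv2.resize(c["image"],(400,300))]);save(o,"c9.png")
E
```

```text
[0.5697 0.0404 0.2213] 1.0008741843544302 [ 0.065   0.2913 -0.1818]
[267.0217  97.1516] (96.57394409179688, 101.1968002319336) 7678 [ 0.5697 -0.0335  0.068 ]
[300 194]
```

View pics/c9.png

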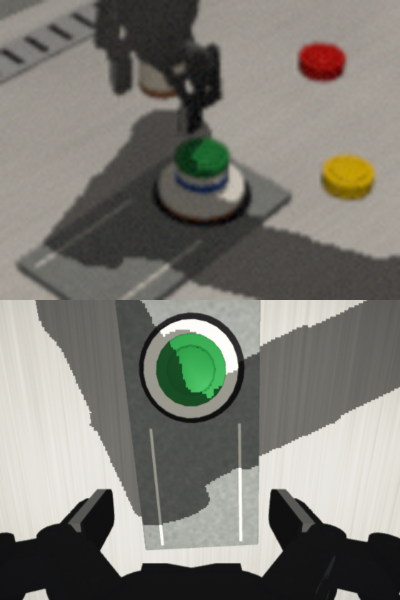

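The stack stands level and concentric on the plate in both views (the side crop shows green on blue at about (200,165)), and the arm is clear of it. Handing in.

```bash
python3 -c "
from cell import robot
print(robot.close_job())"
```

```text
the job is handed in; nothing more can be done
None
```

The stack is finished and handed in at about 24.6 s of the 72 s allowed. The hand-in reported no verdict.

- **Wide dish:** I pushed it along the board with two half-open fingers, without lifting it. The first push ended about 5 mm short, so I gave it a second small push.
- **Blue and green dishes:** I lowered each until it touched at the expected seated height, with about 6 N of contact force, then released it.

**Last checks:**
- The side and wrist pictures show the stack level and concentric on the plate.
- The green dish measured at (0.5697, -0.0335). The blue dish had measured at (0.5695, -0.0336) and the plate at about (0.570, -0.035).
- The gripper was open and clear, with force readings near zero.
- The wide dish's y position ranged from -0.033 to -0.036 across the camera measurements. That spread is well inside the 8 mm tolerance.
- I never approached the rack, tip box or bottle, but I did not measure their positions again at the end.

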